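# Sort a handed-in stack of model-car parts at the race inspection desk

## Robot

A 6-joint arm with a two-finger parallel gripper is mounted at the origin on the work surface. World frame = base frame: x ahead of the robot, y to its left, z up, the work surface at z = 0. Lengths are in m, angles in degrees, forces in N, time in s.
With the tool pointing down it reaches from about 0.325 to 0.775 m from the base axis. Payload 5.5 kg.
Tool frame: the origin (TCP) lies at the centre of the arm's flange, where the gripper is bolted on; the fingertips stand 182 mm ahead of it and the grasp point (between the pads) lies 163 mm ahead of it; z points along the fingers, y is the line along which they close (so a half turn about z gives the same grasp; the last joint's range is limited). The gripper opens to 88 mm and grips with 3 to 60 N. Pads are 20 mm wide; open, the fingers measure 115 mm over their backs; the gripper's body (75 mm by 178 mm) begins 61 mm behind the grasp point.
Start: joints at [-71.259, 5.22, 70.514, -0, 104.267, -3.249], TCP at [0.225, -0.556, 0.405] pointing down, gripper open.
Joint ranges: [-164.24, 164.24], [-49.07, 125.15], [9.68, 141.18], [-86.29, 266.29], [3.28, 154.24], [-151.56, 151.56]. Speed limits (degrees/s): [147.25, 147.25, 172.46, 180, 180, 180].

## Interface

Orientations are given as [roll, pitch, yaw] about the fixed x, y, z axes, in that order (R = Rz(yaw) Ry(pitch) Rx(roll)).
In Python, from station import r gives the robot as it stands. The module is installed in compiled form; this text tells all that it offers. Calls block until the motion is done:
- r.reach(position, orientation): joint-space move of the TCP to a pose.
- r.servo_line(position, rotation=None, speed=0.15): straight line of the TCP; rotation=None keeps the orientation; speed is the mean speed in m/s.
- r.move_joints(angles): joint-space move.
- r.let_go() and r.grab(squeeze=None): open the fingers fully, or close them until they stop; squeeze is the grip in N (None keeps the last).
- r.wait(seconds).
- r.inverse_kinematics(position, orientation): joint angles nearest the present ones, or None.
- r.sense(): the state.
- r.snapshot(name): name is "side" or "top" or "wrist"; returns a dict with "frame" (384x512x3 uint8, red, green, blue), "fx", "fy", "cx", "cy" (pixels), "dist_coeffs" ([k1, k2, p1, p2, k3] as OpenCV has them; the pictures are not rectified), "R" (3x3) and "t" (3): a world point X has camera coordinates R X + t. Camera axes: x right, y down, z forward; pixel columns grow to the right and rows downward; lengths in m; the calibration is good to about 2 mm. A picture is of the moment at which its call begins. There is no depth.
A pose or a line that the arm cannot do raises r.IKError and nothing moves.
- r.hand_in(): hands the job in; it is judged then, once.
The state is a dict: "clock": time; "joints": joint angles; "joint_vel": joint speeds; "joint_torque": joint torques, N m; "tcp_pos": TCP position; "orientation": TCP orientation; "contact_force": force on the tool from outside, world axes, zero at the start; "torque": the same for the moment, N m; "opening": finger opening in m; "gripper_force": force on a finger pad.
Only numpy, scipy, OpenCV 4.12 (cv2) and the standard library are available. Lean on these libraries where they do the work, as an engineer would, in place of code of your own. Each camera call takes 0.05 s, during which the arm holds its last target. There are 200 camera calls.

## Task

A driver has handed in a stack of model-car parts. Take it apart and set each part gently, without dropping it, on its own place, centred and flat: the small transponder in the pocket of the charging dock and lengthwise with it, the round tin in the steel dish, the wheel on the round wooden turntable, and the battery pack lengthwise on the platform of the scale. Leave the mug and the screwdriver where they are.

Things in the scene. Friction and masses are not known exactly. Their poses are not given: they have to be found in the camera images.
- transponder: Small black plastic block with a grey patch on top, 36 (x) x 22 (y) x 17 mm high, about 30 g, loose. Top of the stack, lying on the tin, turned any way about the vertical. Origin: centre of its underside; x along its length, z up.
- tin: Round aluminium screw-top tin, lying flat, 22 mm high: body 44 mm in diameter up to 12 mm, lid 46 mm in diameter above that; about 80 g, closed, loose. Second from the top of the stack, resting on the wheel. Origin: centre of its underside, z up.
- wheel: Model-car wheel lying on its side: black rubber tyre 64 mm in diameter, 26 mm high, white disc rim, flat above and below, solid, about 70 g, loose. Third from the top, resting on the battery pack. Origin: centre of its underside, z up.
- battery: Grey hard-case battery pack, 138 (x) x 46 (y) x 25 mm high with black ends, about 280 g, loose. Bottom of the stack, flat on the table, its ends showing beyond the wheel. Origin: centre of its underside; x along its length, z up.
- dock: Charging dock, the transponder's place, fixed: black plastic block 80 (x) x 66 (y) x 12 mm high with a grey-floored rectangular pocket in the middle, 56 (x) x 42 (y) mm, its floor 8 mm above the table and its rim 4 mm above that floor. Origin: centre of its underside, on the table, below the middle of the pocket; x along the pocket's length.
- dish: Round shallow steel dish, the tin's place, fixed: 78 mm outer diameter, about 68 mm inside, floor 4 mm above the table, rim 9 mm above the table. Origin: centre of its underside, on the table.
- turntable: Round plywood turntable, the wheel's place, fixed (it does not turn): 94 mm in diameter, flat top 18 mm above the table with a dark ring 72 mm in diameter drawn on it. Origin: centre of its underside, on the table.
- scale: Flat weighing scale, the battery's place, fixed: black base 170 (x) x 76 (y) mm with a rigid flat steel platform 146 (x) x 68 (y) mm, its top 22 mm above the table. Origin: centre of its underside, on the table, below the middle of the platform; x along its length.
- mug: White ceramic mug, 76 mm in diameter, 85 mm high, handle on its +y side, loose; not to be disturbed. Origin: centre of its underside.
- screwdriver: Screwdriver about 150 mm long lying on the table near the stack, x along its length, loose; not to be disturbed. Origin: on its underside, near its middle.
Things that resemble listed ones, but are neither listed nor needed, are in the scene too. What is shaped like the battery but orange or pink is not meant.

How it is judged (in metres and radians):
At the end, for the whole second after the job is handed in: Flat, upright, at rest, from the middle of each place at most: transponder on the dock's pocket floor 14 mm, 0.35 rad off its length; tin on the dish floor 13 mm; wheel on the turntable 12 mm; battery on the scale's platform 14 mm, 0.2 rad off its length. Heights within 3 mm (horizontal distance between transponder and dock below 0.014 m and z of transponder in the frame of dock between 0.005 and 0.011 m and angle between each of transponder, tin, wheel, battery's own z axis and vertical below 0.08 rad and linear speed of each of transponder, tin, wheel, battery below 0.02 m/s and angle between the x axis of transponder and the x axis of dock, either way round below 0.35 rad and horizontal distance between tin and dish below 0.013 m and z of tin in the frame of dish between 0.001 and 0.007 m and horizontal distance between wheel and turntable below 0.012 m and z of wheel in the frame of turntable between 0.015 and 0.021 m and horizontal distance between battery and scale below 0.014 m and z of battery in the frame of scale between 0.019 and 0.025 m and angle between the x axis of battery and the x axis of scale, either way round below 0.2 rad); the robot touches nothing.
It fails at once if a part is let fall or knocked away (faster than 0.7 m/s with the fingers off it) ((linear speed of transponder above 0.7 m/s and contact force between the fingers and transponder below 0.05 N) or (linear speed of tin above 0.7 m/s and contact force between the fingers and tin below 0.05 N) or (linear speed of wheel above 0.7 m/s and contact force between the fingers and wheel below 0.05 N) or (linear speed of battery above 0.7 m/s and contact force between the fingers and battery below 0.05 N)).
It fails at once if the mug or the screwdriver is shifted by more than 30 mm (distance of any of mug, screwdriver from where it was at the start of the episode above 0.03 m).
It also fails if it takes over 120 s, if anything falls off the work surface, if the arm or the gripper's body presses on something with over 40 N, if the wrist force passes 120 N, or if a joint passes its speed limit or range.

## Working session

There is one attempt and no reset: what is moved stays moved. The work goes in short steps, each a Python script; the robot and the scene stay as the last script left them, time stands still between calls to the robot, and variables do not carry over. Pictures are saved under pics/ and viewed, at most 14 in all, crops included, and the job is handed in when it is done.

```bash
mkdir -p pics
cat > h.py <<'E'
import numpy as np, cv2, pickle
def shot(r,name,fn):
    s=r.snapshot(name); pickle.dump(s,open(f'pics/{fn}.pkl','wb'))
    cv2.imwrite(f'pics/{fn}.png',s['frame'][:,:,::-1]); return s
def load(fn): return pickle.load(open(f'pics/{fn}.pkl','rb'))
def K(s): return np.array([[s['fx'],0,s['cx']],[0,s['fy'],s['cy']],[0,0,1]])
def ray(s,px,z):
    """pixels (n,2) -> world points on plane height z"""
    p=cv2.undistortPoints(np.array(px,float).reshape(-1,1,2),K(s),np.array(s['dist_coeffs'])).reshape(-1,2)
    R=np.array(s['R']);t=np.array(s['t']); d=np.c_[p,np.ones(len(p))]@R; c=-R.T@t
    return c+d*((z-c[2])/d[:,2])[:,None]
E
python3 - <<'E'
from h import *; from station import r
a=shot(r,'top','top0');b=shot(r,'side','side0')
for s in(a,b):print((-np.array(s['R']).T@s['t']).round(3),s['fx'])
cv2.imwrite('pics/top0b.png',cv2.resize(a['frame'][:,:,::-1],(800,600),interpolation=cv2.INTER_CUBIC))
cv2.imwrite('pics/side0b.png',cv2.resize(b['frame'][:,:,::-1],(800,600),interpolation=cv2.INTER_CUBIC))
E
```

```text
[0.39  0.035 1.234] 397.3187583746152
[ 0.179 -0.561  0.902] 422.56899332857313
```

View pics/top0b.png

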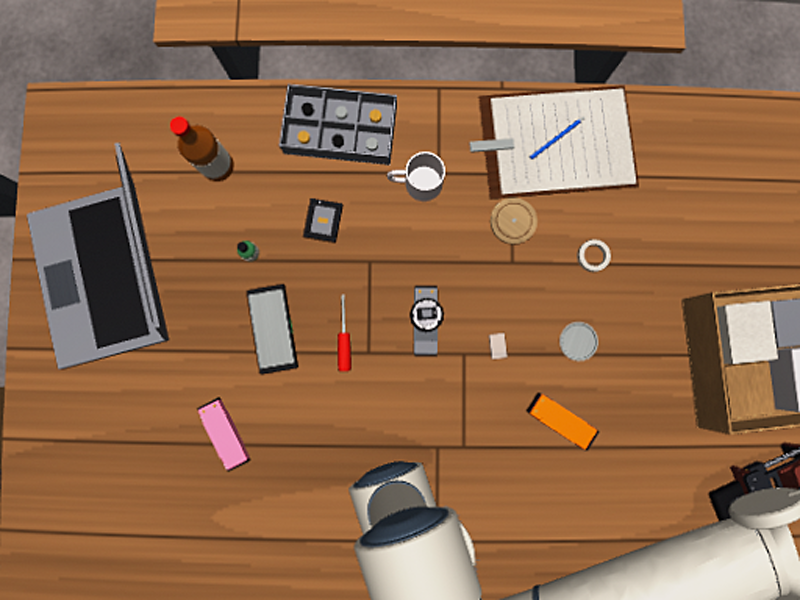

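View pics/side0b.png

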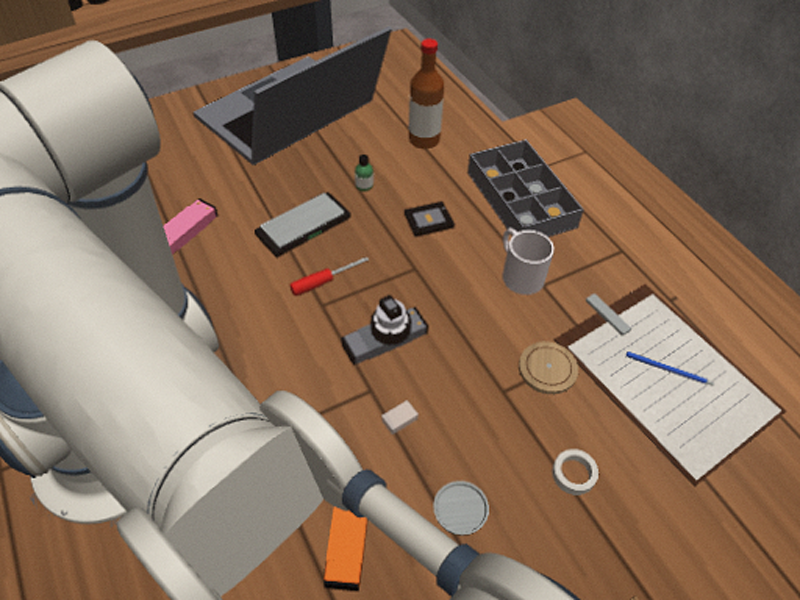

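The top view (800x600) shows:
- **Stack:** (427,316).
- **Scale:** (272,328), black with a steel platform.
- **Dock:** (323,220).
- **Dish:** (579,341).
- **Turntable:** (514,221).
- **Mug:** (424,176).
- **Screwdriver:** (344,335).

Decoys are the orange pack (563,421), the pink pack (222,434), the white ring (594,255), the parts tray (339,124) and the eraser (498,346). The grey pack with black ends under the wheel is the battery, because it is the only grey one and it lies at the bottom of the stack.

Run:
```python
from h import *; from station import r
a=load('top0'); f=.64
for n,p,z in [('stack',(427,313),.085),('batt',(427,320),.025),('scale',(272,328),.022),('dock',(323,220),.01),('dish',(579,341),.006),('tt',(514,221),.018),('sd',(344,335),.01),('mug',(424,172),.085)]:
    P=ray(a,[np.array(p)*f],z)[0]; print(n,P.round(3),np.hypot(*P[:2]).round(3))
P=ray(a,[np.array((427,320))*f],.025)[0]
r.reach([P[0]-.05,P[1],.42],[180,0,0])
s=shot(r,'wrist','w0'); st=r.sense(); print(st['tcp_pos'],st['orientation'],st['joints'],st['clock'])
c=-np.array(s['R']).T@s['t']; print(c, np.array(s['R']).round(3))
cv2.imwrite('pics/w0b.png',cv2.resize(s['frame'][:,:,::-1],(800,600),interpolation=cv2.INTER_CUBIC))
```

```text
stack [ 0.475 -0.008  0.085] 0.475
batt [ 0.466 -0.01   0.025] 0.466
scale [0.447 0.293 0.022] 0.535
dock [0.666 0.2   0.01 ] 0.695
dish [ 0.428 -0.314  0.006] 0.531
tt [ 0.666 -0.183  0.018] 0.691
sd [0.436 0.153 0.01 ] 0.462
mug [ 0.744 -0.     0.085] 0.744
[ 0.41608452 -0.0104265   0.41992628] [ 1.79988618e+02  9.09398968e-03 -5.93729477e-02] [-6.11612807e+00 -2.29494106e+01  9.42817281e+01 -1.29600880e-02
  1.08675524e+02  8.39390949e+01] 2.2333
[ 0.49481136 -0.00942911  0.40111766] [[ 0.001 -1.     0.001]
 [-0.957 -0.001  0.289]
 [-0.289 -0.001 -0.957]]
```

View pics/w0b.png

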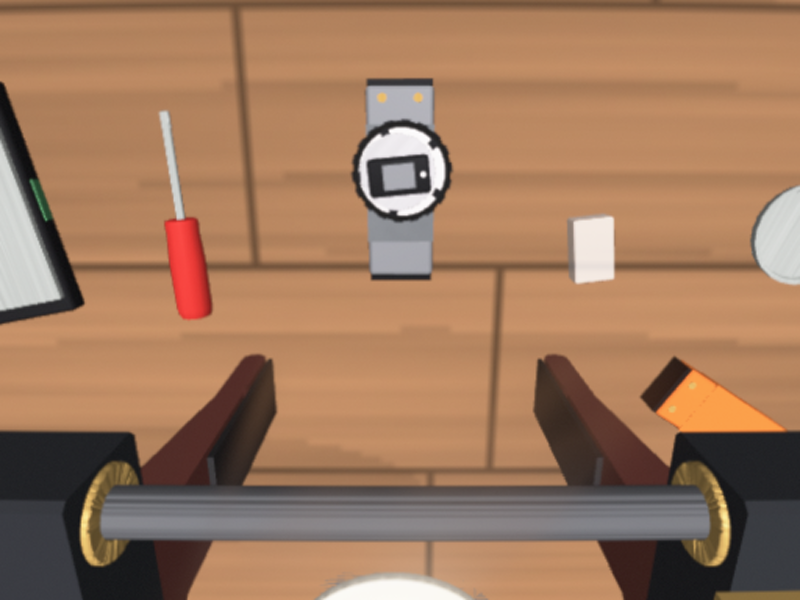

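The wrist view shows the stack at (400,175). The black transponder, long side roughly along world y, lies on the light disc. The grey battery with black ends runs vertically, x 367-433 and y 80-278. I'll take a closer view for the enlarged confirmation.

Run:
```python
from h import *; from station import r
r.reach([.475,-.010,.37],[180,0,0])
s=shot(r,'wrist','w1'); print(r.sense()['clock'])
pz=lambda p,z:print(ray(s,[p],z).round(3))
X=np.array([.475,-.01,.06]);q=K(s)@(np.array(s['R'])@X+s['t']);print(q/q[2])
cv2.imwrite('pics/w1b.png',cv2.resize(s['frame'][:,:,::-1][60:330,100:420],(800,675),interpolation=cv2.INTER_CUBIC)[:600])
```

```text
2.6917
[259.14324563 180.75609546   1.        ]
```

View pics/w1b.png

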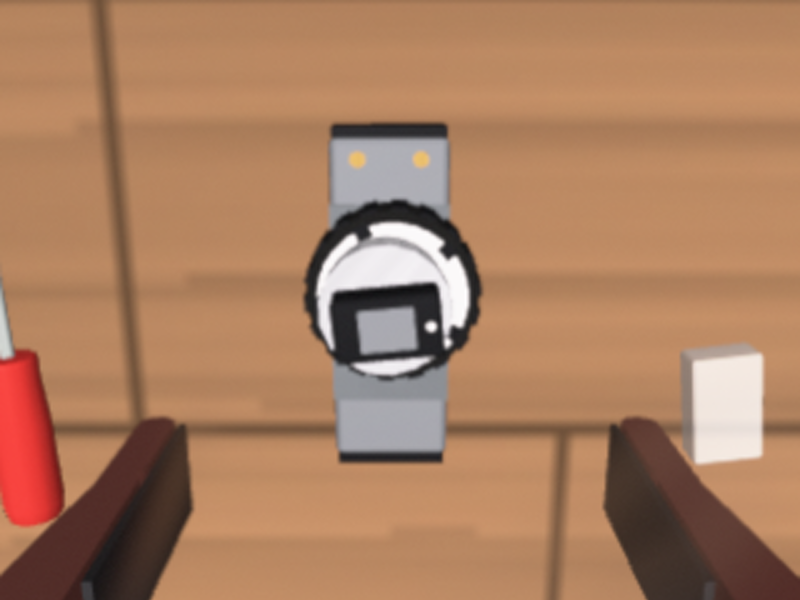

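Confirmed in the crop: transponder at crop (387,325), lying on the round tin with lid circle around (388,300). Below that are the wheel, tyre around (393,290), and the grey battery with black ends at y 125 and 460. Next I'll survey the four places with the wrist camera.

Run:
```python
from h import *; from station import r
tiles=[]
for n,p in [('dish',(.428,-.314)),('tt',(.666,-.183)),('dock',(.666,.2)),('scale',(.447,.293))]:
    r.reach([p[0]-.01,p[1],.38],[180,0,0]); s=shot(r,'wrist','p_'+n)
    im=s['frame'][:,:,::-1][20:320,56:456]; tiles.append(im)
print(r.sense()['clock'])
cv2.imwrite('pics/places.png',np.vstack([np.hstack(tiles[:2]),np.hstack(tiles[2:])]))
```

```text
7.5
```

View pics/places.png

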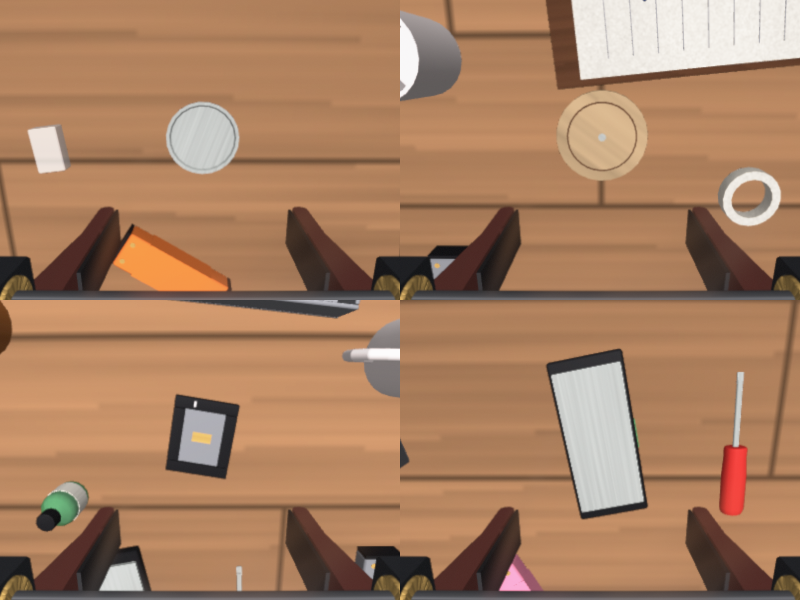

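All four places are visible. Dish at tile (202,138), turntable (202,136), dock (203,137) and steel platform (197,134), with the scale slightly tilted. Now I'll measure them.

```bash
cat >> h.py <<'E'
def blob(mask,near):
    """contour containing or nearest to pixel, area>60"""
    cs,_=cv2.findContours(mask.astype(np.uint8),cv2.RETR_EXTERNAL,cv2.CHAIN_APPROX_NONE)
    cs=[c for c in cs if cv2.contourArea(c)>60]
    return max(cs,key=lambda c:cv2.pointPolygonTest(c,near,True))
def rect(s,c,z):
    """min-area rectangle of contour in the world plane: centre, (long,short), yaw of long axis deg"""
    P=ray(s,c.reshape(-1,2),z)[:,:2]
    b=cv2.boxPoints(cv2.minAreaRect((P*1000).astype(np.float32)))/1000
    e=[b[1]-b[0],b[2]-b[1]]; L=[np.linalg.norm(v) for v in e]; i=int(np.argmax(L))
    a=(np.degrees(np.arctan2(e[i][1],e[i][0]))+90)%180-90
    return b.mean(0).round(4),np.round([L[i],L[1-i]],4),round(a,1)
def circ(s,c,z):
    P=ray(s,cv2.convexHull(c).reshape(-1,2),z)[:,:2]
    (x,y),(a,b),_=cv2.fitEllipse((ray(s,c.reshape(-1,2),z)[:,:2]*1000).astype(np.float32))
    (u,v),q=cv2.minEnclosingCircle((P*1000).astype(np.float32))
    return np.round([x/1000,y/1000,a/1000,b/1000],4),np.round([u/1000,v/1000,2*q/1000],4)
def hsv(s): return cv2.split(cv2.cvtColor(s['frame'],cv2.COLOR_RGB2HSV))
E
python3 - <<'E'
from h import *
o=np.array([56,20])
s=load('p_dish');h,S,v=hsv(s);print('dish',circ(s,blob(S<60,(258,158)),.009))
s=load('p_tt');h,S,v=hsv(s);print(S[156,220],v[156,220],h[156,220],'wood',S[156,170],v[156,170],h[156,170]); 
for x in (205,215,222,270,300,304,310,320):print(x,s['frame'][156,x],end=' ')
print()
m=(h>=14)&(v>170)|(S<60); m=cv2.morphologyEx(m.astype(np.uint8),cv2.MORPH_CLOSE,np.ones((5,5)));m=cv2.morphologyEx(m,cv2.MORPH_OPEN,np.ones((9,9)))
print('tt',circ(s,blob(m,(258,156)),.018))
s=load('p_dock');h,S,v=hsv(s);
print('dock outer',rect(s,blob(cv2.morphologyEx(((S<70)|(v<70)).astype(np.uint8),cv2.MORPH_OPEN,np.ones((3,3))),(259,157)),.010))
print('dock floor',rect(s,blob((S<60)&(v>90),(247,170)),.008))
s=load('p_scale');h,S,v=hsv(s);print('scale',rect(s,blob((S<60)&(v>120),(253,154)),.022))
s=load('w1');h,S,v=hsv(s);f=s['frame']
c=blob((S<60)&(v>110)&(v<190),(255,192));print('patch',rect(s,c,.090),c.min((0,1)),c.max((0,1)))
e=cv2.dilate(((v<75)).astype(np.uint8),np.ones((1,1)))
for y in range(170,212,3):print(y,''.join('#' if q<75 else '.' for q in v[y,220:296]))
E
```

```text
dish (array([ 0.4268, -0.3119,  0.0764,  0.0766]), array([ 0.4268, -0.3118,  0.0779]))
87 187 16 wood 121 194 13
205 [193 141 101] 215 [185 156 121] 222 [168 138 106] 270 [215 181 141] 300 [217 183 143] 304 [188 141 102] 310 [191 139 100] 320 [191 139  99] 
tt (array([ 0.6677, -0.182 ,  0.0943,  0.0946]), array([ 0.6681, -0.1832,  0.0988]))
dock outer (array([0.6658, 0.2007], dtype=float32), array([0.0796, 0.0648], dtype=float32), np.float32(-9.2))
dock floor (array([0.6655, 0.2007], dtype=float32), array([0.0568, 0.043 ], dtype=float32), np.float32(-9.3))
scale (array([0.4463, 0.2965], dtype=float32), array([0.1467, 0.0687], dtype=float32), np.float32(10.9))
patch (array([ 0.474 , -0.0062], dtype=float32), array([0.0184, 0.0145], dtype=float32), np.float32(-84.5)) [243 183] [266 201]
170 ...####............................................................####.....
173 ...###..............................................#...............####....
176 ...###..............###################################.............####....
179 ..####.......##########################################.............###.....
182 ...###.......###########################.....###########............###.....
185 ....###......#########........................##########............###.....
188 .....##......#########.........................####...##...........###......
191 .....##......##########........................###.....#.....##..###........
194 .......##.....#########........................##########...#######.........
197 ..............##########........................#########....#####..........
200 .............###########.....................################...............
203 ..............######################..................#####.................
206 .................................................#######....................
209 ..........................................#######...........................
```

Measured sizes match the given ones: dish 77, turntable 94, dock 80x65, platform 147x69 mm. The transponder is at (0.474, -0.006) with its length at -84.5°. Picking and placing it now.

```bash
cat >> h.py <<'E'
def pick(r,xy,yaw,tip,squeeze,up=.37):
    x,y=map(float,xy[:2]); o=[180,0,yaw]
    r.reach([x,y,up],o); r.servo_line([x,y,tip+.182+.03],speed=.2); r.servo_line([x,y,tip+.182],speed=.06)
    r.grab(squeeze); s=r.sense(); print('grip',s['opening'],s['gripper_force'],s['tcp_pos'].round(4),s['contact_force'].round(1))
    r.servo_line([x,y,tip+.182+.03],speed=.06); r.servo_line([x,y,up],speed=.2); s=r.sense(); print('up',s['opening'],s['gripper_force'])
def place(r,xy,yaw,tip,up=.37):
    x,y=map(float,xy[:2]); o=[180,0,yaw]
    r.reach([x,y,up],o); s=r.sense(); print('carry',s['opening'],s['gripper_force'])
    r.servo_line([x,y,tip+.182+.02],speed=.15); r.servo_line([x,y,tip+.182],speed=.03)
    r.wait(.3); s=r.sense(); print('down',s['tcp_pos'].round(4),s['contact_force'].round(1),s['opening'])
    r.let_go(); r.wait(.2); r.servo_line([x,y,tip+.182+.03],speed=.06); r.servo_line([x,y,up],speed=.25); print(r.sense()['clock'])
def ik(r,xy,yaw,z=.37): return r.inverse_kinematics([float(xy[0]),float(xy[1]),z],[180,0,yaw])
E
python3 - <<'E'
from h import *; from station import r
T=(.474,-.0062);D=(.6657,.2007)
for yp,yd in((-84.5,-9.3),(95.5,170.7)):
    for xy,y in((T,yp),(D,yd)):
        q=ik(r,xy,y);print(y,None if q is None else np.round(q))
yp=-84.5;yd=-9.3
if ik(r,T,yp) is None or ik(r,D,yd) is None: yp,yd=95.5,170.7
if ik(r,T,yp) is None or ik(r,D,yd) is None: yp,yd=95.5,-9.3
pick(r,T,yp,.079,15)
place(r,D,yd,.0145)
s=shot(r,'wrist','w2'); r.reach([.655,.2,.38],[180,0,0]); t=shot(r,'wrist','d2')
r.reach([.475,-.010,.37],[180,0,0]); u=shot(r,'wrist','w3')
cv2.imwrite('pics/w3b.png',np.hstack([cv2.resize(t['frame'][:,:,::-1][80:240,160:360],(400,320)),cv2.resize(u['frame'][:,:,::-1][80:240,160:360],(400,320))]))
E
```

```text
-84.5 None
-9.3 [ 14.  20.  57.  -0. 103. 113.]
95.5 [ -5. -15.  93.   0. 102. -10.]
170.7 [ 14.  20.  57.   0. 103. -67.]
grip 0.021938777386483806 14.999999105930328 [ 0.474  -0.0062  0.261 ] [-0.2  0.4 -1.5]
up 0.02200051067780366 14.999973624944687
carry 0.02191576174207172 14.99993696808815
down [0.6657 0.2007 0.1965] [-0.6  0.6  0.2] 0.02177727857224072
18.925
```

View pics/w3b.png

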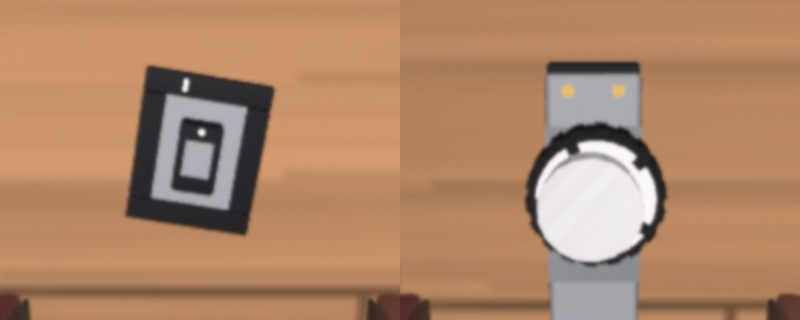

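Left crop: the transponder is centred in the pocket at (198,157) and lengthwise. Right crop: the tin lid is now free, circle about (590,210), on the wheel. Measuring the tin, then moving it.

Run:
```python
from h import *
s=load('w3');o=np.array([180,100]);k=4
g=cv2.cvtColor(s['frame'],cv2.COLOR_RGB2GRAY)[100:240,180:340]; g=cv2.resize(g,None,fx=k,fy=k,interpolation=cv2.INTER_CUBIC)
for z,d,rm in((.073,.046,0),):
    a=ray(s,[(255,185),(256,185)],z);mmpx=np.linalg.norm(a[1]-a[0]);R=d/2/mmpx*k;print('R',R/k)
    C=cv2.HoughCircles(cv2.GaussianBlur(g,(5,5),0),cv2.HOUGH_GRADIENT_ALT,1.5,5,param1=60,param2=.6,minRadius=int(R*.85),maxRadius=int(R*1.5))
    for c in (C[0][:6] if C is not None else []):
        p=(c[:2]+.5)/k-.5+o;print(p,c[2]/k,ray(s,[p],z).round(4),2*c[2]/k*mmpx)
h,S,v=hsv(s)
m=cv2.morphologyEx((v<80).astype(np.uint8),cv2.MORPH_CLOSE,np.ones((3,3)))
P=[(x,y) for y in range(140,216) for x in np.flatnonzero(m[y,200:310])[[0,-1]]+200] if all(m[y,200:310].any() for y in range(140,216)) else None
if P: print('wheel',circ(s,np.array(P,np.float32).reshape(-1,1,2),.045))
```

```text
R 26.94919764996259
[256.125 181.   ] 30.704767 [[ 0.4793 -0.0066  0.073 ]] 0.05241043947933314
[256.875 179.125] 34.820198 [[ 0.481  -0.0073  0.073 ]] 0.0594351316696806
[256.125 186.625] 27.072989 [[ 0.4744 -0.0066  0.073 ]] 0.04621130052336802
[256.125 181.   ] 25.313038 [[ 0.4793 -0.0066  0.073 ]] 0.043207213708200375
```

Tin at (0.4744, -0.0066), diameter 46.2 mm, which matches the given size.

Run:
```python
from h import *; from station import r
pick(r,(.4744,-.0066),0,.059,20)
place(r,(.4268,-.3118),0,.0125)
r.reach([.4168,-.312,.38],[180,0,0]); t=shot(r,'wrist','d3')
r.reach([.475,-.010,.37],[180,0,0]); u=shot(r,'wrist','w4')
cv2.imwrite('pics/w4b.png',np.hstack([cv2.resize(t['frame'][:,:,::-1][80:240,160:360],(400,320)),cv2.resize(u['frame'][:,:,::-1][80:240,160:360],(400,320))]))
h,S,v=hsv(u);m=(v<80)[100:240,180:340].astype(np.uint8)
c=max(cv2.findContours(cv2.morphologyEx(m,cv2.MORPH_CLOSE,np.ones((5,5))),cv2.RETR_EXTERNAL,cv2.CHAIN_APPROX_NONE,offset=(180,100))[0],key=cv2.contourArea)
print('wheel',circ(u,c,.051),circ(u,c,.04))
```

```text
grip 0.045144660390933025 20.000011324882507 [ 0.4744 -0.0066  0.2411] [ 0.2 -0.3  0.3]
up 0.04521789265981118 19.999885261058807
carry 0.04528535026519756 20.000039041042328
down [ 0.4268 -0.3118  0.1945] [ 0.2 -0.2 -1.1] 0.045399309208336965
32.1167
wheel (array([ 0.4763, -0.0078,  0.0625,  0.0656]), array([ 0.4764, -0.0078,  0.067 ])) (array([ 0.4735, -0.0077,  0.0648,  0.068 ]), array([ 0.4735, -0.0077,  0.0694]))
```

View pics/w4b.png

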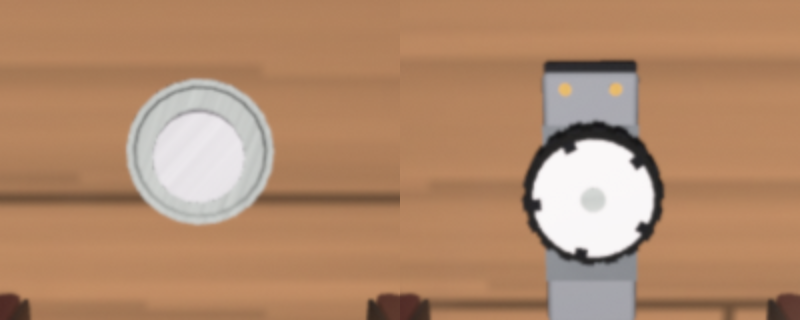

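The tin sits flat in the dish; the offset at (199,157) against (200,152) looks like height parallax, which I'll check numerically. The wheel hub is at crop (593,200). I'll measure the wheel from its hub and white disc.

Run:
```python
from h import *; from station import r
s=load('w4');h,S,v=hsv(s)
m=cv2.morphologyEx(((S<40)&(v>190)).astype(np.uint8),cv2.MORPH_CLOSE,np.ones((9,9)))
w=circ(s,blob(m,(256,180)),.051);print('rim',w, 'hub',ray(s,[(256.4,179.7)],.051).round(4))
t=load('d3');h,S,v=hsv(t);c=blob((v>210)&(S<40),(259,158));print('tin',circ(t,c,.026))
b=(S,v)
h,S,v=hsv(s);m=((S<55)|(v<80)).astype(np.uint8);c=blob(m[:250],(256,180));q=c.reshape(-1,2)
for lo,hi in((108,138),(218,245)):
    k=q[(q[:,1]>lo)&(q[:,1]<hi)];L=ray(s,k[k[:,0]<256],.025);R=ray(s,k[k[:,0]>256],.025);print('batt',L[:,:2].mean(0),R[:,:2].mean(0))
W=w[0][:2]
pick(r,W,0,.030,25)
place(r,(.6677,-.1825),0,.0235)
r.reach([.656,-.183,.38],[180,0,0]); t=shot(r,'wrist','d4')
r.reach([.455,-.010,.37],[180,0,0]); u=shot(r,'wrist','w5')
h,S,v=hsv(u);print('battery',rect(u,blob(((S<55)|(v<80)).astype(np.uint8)[:270],(256,170)),.025),'top grey',rect(u,blob((S<55)&(v>110),(256,170)),.025))
h,S,v=hsv(t);m=cv2.morphologyEx(((S<40)&(v>190)).astype(np.uint8),cv2.MORPH_CLOSE,np.ones((9,9)));print('wheel',circ(t,blob(m,(258,156)),.044))
cv2.imwrite('pics/w5b.png',np.hstack([cv2.resize(t['frame'][:,:,::-1][80:240,160:360],(400,320)),cv2.resize(u['frame'][:,:,::-1][70:270,130:380],(400,320))]))
```

```text
rim (array([ 0.4742, -0.0075,  0.0535,  0.0537]), array([ 0.4744, -0.0076,  0.0552])) hub [[ 0.4741 -0.008   0.051 ]]
tin (array([ 0.4275, -0.3112,  0.0445,  0.0449]), array([ 0.4271, -0.3111,  0.0465]))
batt [0.52724736 0.0100065 ] [ 0.52699824 -0.02352942]
batt [0.40530787 0.01016937] [ 0.40552367 -0.02409395]
grip 0.06399159651538416 25.000077188014984 [ 0.4743 -0.0075  0.2123] [ 0.3 -0.2  1.7]
up 0.06352598323912352 24.99976873397827
carry 0.06369007728131264 24.999947547912598
down [ 0.6677 -0.1825  0.2054] [ 0.4  0.3 -1. ] 0.06362061291291635
42.65
battery (array([ 0.4648, -0.0064], dtype=float32), array([0.1357, 0.0465], dtype=float32), np.float32(0.2)) top grey (array([ 0.4647, -0.0064], dtype=float32), array([0.1288, 0.0465], dtype=float32), np.float32(0.2))
wheel (array([ 0.6676, -0.1816,  0.0533,  0.0534]), array([ 0.6677, -0.1817,  0.0551]))
```

View pics/w5b.png

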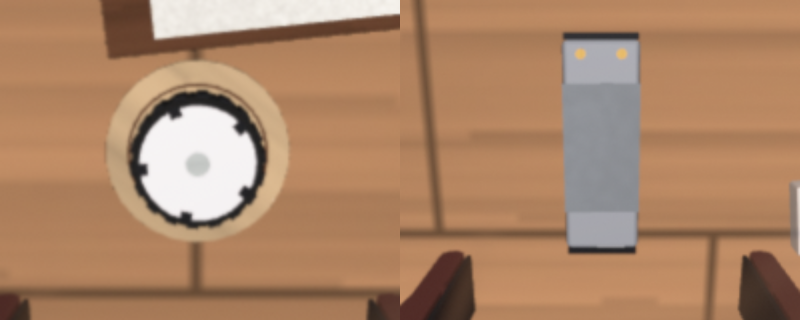

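The wheel is flat and centred on the turntable at (198,160). The battery is free at (600,143) and measures 136x46.5 mm, centred at (0.465, -0.006). Moving it.

Run:
```python
from h import *; from station import r
pick(r,(.4648,-.0064),.2,.006,45)
place(r,(.4463,.2965),10.9,.0285)
r.reach([.437,.293,.38],[180,0,0]); t=shot(r,'wrist','d5')
h,S,v=hsv(t);q=t['frame'][154,253];print(q)
r.reach([.45,0,.42],[180,0,0]); r.reach([.225,-.4,.40],[180,0,0]); u=shot(r,'top','top1')
cv2.imwrite('pics/w6b.png',np.hstack([cv2.resize(t['frame'][:,:,::-1][50:250,130:380],(400,320)),cv2.resize(u['frame'][:,:,::-1][40:250,130:400],(400,320))]))
print(r.sense()['clock'])
```

```text
grip 0.04582107983463321 45.00003397464752 [ 0.4648 -0.0065  0.1881] [ 0.  -0.6  1.2]
up 0.045594450739266566 44.99911308288574
carry 0.045516259485485315 44.999037981033325
down [0.4463 0.2965 0.2105] [-0.4 -0.  -2.9] 0.04591576838845856
53.8083
[146 149 154]
57.025
```

View pics/w6b.png

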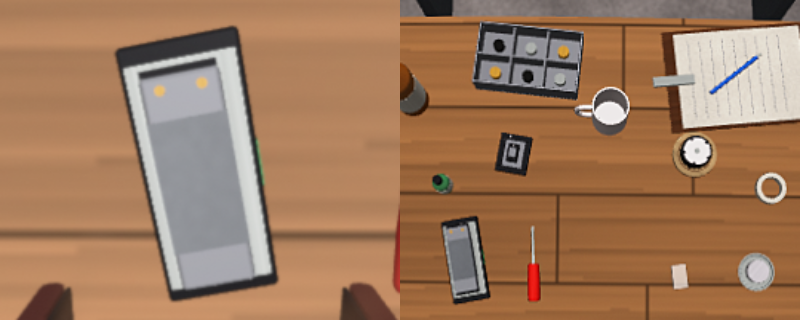

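Left crop: the battery lies lengthwise on the platform, centred at about (197,170). Right crop: all four parts are in place, and the mug (610,112) and screwdriver (534,265) look untouched. Handing in.

```bash
python3 -c "
from station import r
print(r.hand_in())"
```

```text
the job is handed in; nothing more can be done
None
```

I placed all four parts on their places and handed the job in at about 57 s on the clock. The final pictures show each part centred and flat, with the mug and screwdriver where they were; the hand-in gave no verdict.

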